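# Index the tester turntable by one hole

### The arm

A 6-joint arm with a two-finger parallel gripper is mounted at the origin on the work surface. World frame = base frame: x ahead of the robot, y to its left, z up, the work surface at z = 0. Lengths are in mm, angles in rad, forces in N, time in s.
With the tool pointing down it reaches from about 200 to 875 mm from the base axis. Payload 3.4 kg.
Tool frame: the origin (TCP) lies at the centre of the arm's flange, where the gripper is bolted on; the fingertips stand 199 mm ahead of it and the grasp point (between the pads) lies 180 mm ahead of it; z points along the fingers, y is the line along which they close (so a half turn about z gives the same grasp; the last joint's range is limited). The gripper opens to 94 mm and grips with 3 to 60 N. Pads are 16 mm wide; open, the fingers measure 119 mm over their backs; the gripper's body (75 mm by 177 mm) begins 78 mm behind the grasp point.
Start: joints at [1.22, 0.276, 1.505, -0, 1.361, -0.121], TCP at [130.984, 559.9, 404.693] pointing down, gripper open.
Joint ranges: [-2.89, 2.89], [-0.75, 2.08], [0.22, 2.7], [-1.18, 4.32], [0.11, 2.71], [-2.7, 2.7]. Speed limits (rad/s): [2.57, 2.57, 3.14, 3.14, 3.14, 3.14].

### API

Orientations are given as a unit quaternion [w, x, y, z].
In Python, from rig import * gives the robot as it stands.
- The arm moves only by the tool jog_arm, never from a script. Its argument "steps" is a list of rows, each a list of 7 numbers: the turn, a rotation vector about the tool's x, y, z in degrees, then the shift along the tool's x, y, z in mm, then the closure in counts, from 0 (fully open) to 255 (shut). A call has 1 to 12 rows; each row is the pose to reach, as a shift and turn from the pose commanded when the call began, along the tool's axes at that moment; what a row does not reach only later rows make up. A row lasts 1/8 s, in which the tool goes at most 62.5 mm and 10.7 degrees, less where a joint would pass 70% of its speed; a pose out of reach is approached as far as the arm can. A call with a gripper value outside its range is refused whole. The fingers move at their own pace and stop on an object; "squeeze" is the grip in N (left out, the last holds). Time passes only in rows, so rows that repeat a pose let the fingers close. It gives the time, the measured TCP pose, the force, the opening and the grip force at its end, in the units of the state.
- sense(): the state, without advancing time (a new reading comes with each control period).
- snapshot(name): name is "side" or "top" or "wrist"; returns a dict with "frame" (400x640x3 uint8, blue, green, red), "mtx" (3x3 intrinsics, pixels), "R" (3x3) and "t" (3): a world point X has camera coordinates R X + t. Camera axes: x right, y down, z forward; pixel columns grow to the right and rows downward; lengths in mm; the calibration is good to about 2 mm. The wrist camera is an equidistant fisheye: a pixel r from the principal point sees the ray r / f radians off the axis. A picture is of the moment at which its call begins. There is no depth.
- sign_off(): hands the job in; it is judged then, once.
Trained networks look in a picture, given as the dict that the camera call returned (one of the last four; its "shot" number tells which), for a name from the list of things; names that differ only in an ending like _2 or _b are one class to them, and where a whole thing is asked for, a point or a joint stands for the part that bears it (a point fixed in the world has none). Each returns a list of dicts, best first, with "confidence" (0 to 1); they miss things now and then, are a little off and sometimes report something else, mostly with a low value. They report only what shows in the picture. A call takes as long as a camera call.
- search_frame(picture, name): "xyz" ([x, y, z] in mm, in world coordinates, good to about 4 mm: the middle of the surface that is visible of it).
- regions_of(picture, name): "mask" (400x640 bool, what is visible of it).
The state is a dict: "time_s": time; "q": joint angles; "dq": joint speeds; "joint_torque": joint torques, N m; "position": TCP position; "ee_rot": TCP orientation; "ft_force": force on the tool from outside, world axes, zero at the start; "torque": the same for the moment, N m; "finger_gap": opening from 0.0 (shut) to 1.0 (fully open); "gripper_force": force on a finger pad.
Only numpy, scipy, OpenCV 4.12 (cv2) and the standard library are available. Lean on these libraries where they do the work, as an engineer would, in place of code of your own. Each camera call takes 0.05 s, during which the arm holds its last target. There are 200 camera calls.

### The job

The shop's tester turntable is locked by a spring pin with a pull ring near the end of its swing arm. Without gripping anything, hook a fingertip under the ring and lift the pin out of its hole, swing the arm one hole towards the side where the wooden card stand with the white card stands, and let the ring down so that the pin drops fully home in that hole, then draw the finger out and leave it. Go gently on the ring, and leave the goods standing around the stand where they are.

Things in the scene. Friction and masses are not known exactly. Their poses are not given: they have to be found in the camera images.
- stand: Fixed dark wooden plinth 330 x 320 mm, 18 mm thick, a steel index plate (88 x 290 mm, top 32 mm above the counter) on its robot side. Origin: on the counter below the pivot axis; the plinth reaches 220 mm to its -x and 110 mm to its +x side. Its x axis points away from the robot (turned up to about 15 degrees), y to the left, z up.
- middle_hole (a point): Mouth centre of the middle of five round holes, 14 mm wide, in the index plate's top. They lie on an arc of 180 mm radius about the pivot, 20 degrees (0.349 rad, 63 mm) apart; the middle one straight to the stand's -x side. The pin starts in it and goes 10 mm deep. Axes as the stand's.
- pivot (a point): Point on the vertical pivot axis of the turntable, 62 mm above the counter. The round light wooden turntable (radius 89 mm, rim top 68 mm above the counter) carries fixed low samples up to 98 mm above the counter.
- ring_top (a point): Middle of the wire at the very top of the upright pull ring, 135 mm above the counter with the pin home, 180 mm from the pivot axis; moves with the pin and arm. Axes: x level along the arm to the pivot, y level across the arm to the left, z up. Lift here, from below.
- ring_centre (a point): Centre of the pull ring, 31 mm below ring_top. Round ring of 6 mm steel wire, 56 mm inside, 68 mm outside diameter, rigid on the pin. Its plane stands across the arm, so one looks through it along the arm towards the pivot. A finger can enter from the robot's side, sloping down towards the pivot; nothing stands within 80 mm beyond it.
- free_end (a point): Top of the rounded free end of the light wooden swing arm, 48 mm above the counter, 205 mm from the pivot. The arm is 36 mm wide and 12 mm thick; a steel bush (24 mm diameter, top 62 mm above the counter) guides the pin in it below the ring.
- tester_arm (a joint): Angle of arm and turntable about the pivot, rad: 0 with the pin in the middle hole (the start), positive with the ring end swung to the stand's +y (left as seen from the robot). Holes at -0.698, -0.349, 0, 0.349, 0.698; end stops at +-0.75. About 0.7 N at the ring swings it once the pin is up; it stays where it is left.
- index_pin (a joint): Lift of the pin, m: 0 fully home in a hole, 0.010 with its round tip (10 mm pin) resting on the plate, 0.026 at its upper stop. Spring and weight pull it down with about 4 N when home, 6 N lifted by 15 mm. Let down within about 3 mm of a hole it drops in by itself; between holes it rides on the plate and drops when moved over a hole.
- card_stand: Loose wooden block 45 x 100 x 28 mm with an upright blank white card (85 mm wide, top 108 mm above the counter). It stands on one side, left or right, of the stand and shows which way to swing. Origin: centre of its underside. Leave alone.
- oil_bottle: Loose amber bottle, 52 mm diameter, 115 mm high, standing on the other side. Origin: centre of its underside. Leave alone.
- candle_tin: Loose round metal tin, 68 mm diameter, 55 mm high. Origin: centre of its underside. Leave alone.
- bowl: Loose white bowl, 110 mm rim diameter, 45 mm high. Origin: centre of its underside. Leave alone.

How it is judged (in metres and radians):
On the way:
1. the fingers lift the ring until the pin is out of its hole, the arm still in place (value of joint index_pin above 0.008 m and contact force between the fingers and index_pin above 0.5 N and value of joint tester_arm between -0.1 and 0.1 rad), for 0.05 s.
At the end, for the whole second after the job is handed in: The pin is fully home (within 2 mm) in the neighbouring hole on the card stand's side, the arm at rest within 0.03 rad of that hole's angle of 0.349 rad, +y if the card stand is on the +y side of the stand, else -y (value of joint index_pin below 0.002 m and velocity of joint tester_arm between -0.05 and 0.05 rad/s and ((y of card_stand in the frame of stand above 0 m and value of joint tester_arm between 0.319 and 0.379 rad) or (y of card_stand in the frame of stand below 0 m and value of joint tester_arm between -0.379 and -0.319 rad))); the robot touches nothing.
It fails at once if the wooden card stand is pushed or lifted more than 15 mm, or tipped (distance of card_stand from where it was at the start of the episode above 0.015 m or angle between card_stand's own z axis and vertical above 0.3 rad).
It fails at once if the amber bottle is pushed or lifted more than 15 mm, or tipped (distance of oil_bottle from where it was at the start of the episode above 0.015 m or angle between oil_bottle's own z axis and vertical above 0.3 rad).
It fails at once if the candle tin is pushed or lifted more than 15 mm, or tipped (distance of candle_tin from where it was at the start of the episode above 0.015 m or angle between candle_tin's own z axis and vertical above 0.3 rad).
It fails at once if the bowl is pushed or lifted more than 15 mm, or tipped (distance of bowl from where it was at the start of the episode above 0.015 m or angle between bowl's own z axis and vertical above 0.3 rad).
It fails at once if the ring is squeezed or wrenched with more than 40 N (contact force between the fingers and index_pin above 40 N).
It also fails if it takes over 40 s, if anything falls off the work surface, if the arm or the gripper's body presses on something with over 40 N, if the wrist force passes 120 N, or if a joint passes its speed limit or range.

## Working session

There is one attempt and no reset: what is moved stays moved. The work goes in short steps, Python scripts to look and compute and a tool call to move; the robot and the scene stay as the last step left them, time stands still between calls to the robot, and variables do not carry over. Pictures are saved under pics/ and viewed, at most 12 in all, crops included, and the job is handed in when it is done.

Besides the shell and the picture viewer there is one more tool, called as name(argument=value, ...) on one line, values as JSON. jog_arm: Moves the arm, as the interface text tells. Its arguments: {"type":"object","properties":{"steps":{"type":"array"},"squeeze":{"type":"number"}},"required":["steps"]}

```bash
mkdir -p pics; ls; python3 - <<'E'
from rig import *
import cv2
for n in ("side","top"):
    p=snapshot(n); cv2.imwrite(f"pics/{n}0.png",p["frame"])
    print(n,p["R"],p["t"])
    for o in ("ring_top","ring_centre","pivot","middle_hole","free_end","card_stand","oil_bottle","candle_tin","bowl","stand"):
        print(o,[(d["xyz"],d["confidence"]) for d in search_frame(p,o)[:2]])
print(sense())
E
```

```text
pics
side [[-0.99875143 -0.04976284  0.00438585]
 [-0.0398115   0.7398333  -0.67161129]
 [ 0.03017649 -0.67094735 -0.7408907 ]] [ 549.59661163   91.03353396 1429.85762692]
ring_top [([574.5, 30.2, 105.9], 0.5)]
ring_centre [([578.2, 30.2, 109.7], 0.39), ([696.2, 56.4, 29.6], 0.24)]
pivot [([697.3, 60.8, 29.7], 0.97)]
middle_hole [([694.0, 61.0, 32.9], 0.84)]
free_end [([739.1, 27.5, 61.8], 0.94), ([656.7, 270.6, 27.5], 0.53)]
card_stand [([653.3, 269.5, 30.9], 0.57)]
oil_bottle [([599.4, -188.4, 63.8], 0.76)]
candle_tin [([342.3, 361.3, 54.5], 0.88)]
bowl [([346.0, -342.0, 25.9], 0.66)]
stand [([691.0, 61.2, 35.2], 0.73)]
top [[ 0.00405639 -0.99998326  0.00412726]
 [-0.98129574 -0.00477488 -0.19244708]
 [ 0.19246357 -0.00326943 -0.98129867]] [ -15.2375755   534.04050411 1385.19605441]
ring_top [([571.0, 25.2, 100.6], 0.54)]
ring_centre [([577.0, 26.1, 108.0], 0.59)]
pivot [([687.2, 17.2, 30.3], 0.73)]
middle_hole []
free_end [([740.7, 14.0, 59.1], 0.96)]
card_stand [([653.1, 249.0, 28.5], 0.86), ([687.8, 14.3, 36.6], 0.4)]
oil_bottle [([589.3, -203.1, 77.2], 0.87)]
candle_tin [([333.0, 339.7, 57.1], 0.72)]
bowl [([353.7, -333.0, 22.4], 0.62)]
stand [([687.9, 14.3, 34.4], 0.93), ([578.7, 24.5, 107.4], 0.59)]
{'time_s': 1.1, 'q': array([ 1.21998042e+00,  2.75908605e-01,  1.50490705e+00,  8.85666317e-06,
        1.36070081e+00, -1.21005784e-01]), 'dq': array([-1.16112013e-03, -9.70536928e-06, -7.02932367e-04, -7.77685191e-04,
        1.49020717e-03, -1.51567388e-04]), 'joint_torque': array([-1.59942090e-03, -4.04480052e+01, -2.37497699e+01,  7.01187551e-02,
        2.49153993e-02,  5.80704125e-06]), 'position': array([130.99345513, 559.89737425, 404.68528401]), 'ee_rot': array([4.69240222e-06, 1.14653292e-01, 9.93405567e-01, 3.80501996e-05]), 'ft_force': array([ 0.92779763, -0.21411216,  0.58554584]), 'torque': array([-0.00752174,  0.01630431,  0.02511837]), 'gripper_force': 0.0, 'finger_gap': 1.000307367745417}
```

View pics/top0.png

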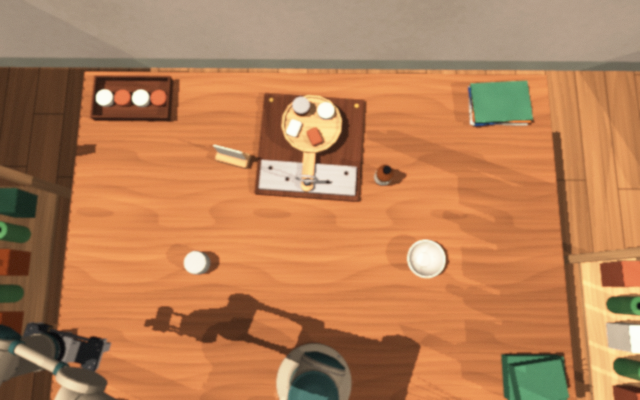

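View pics/side0.png

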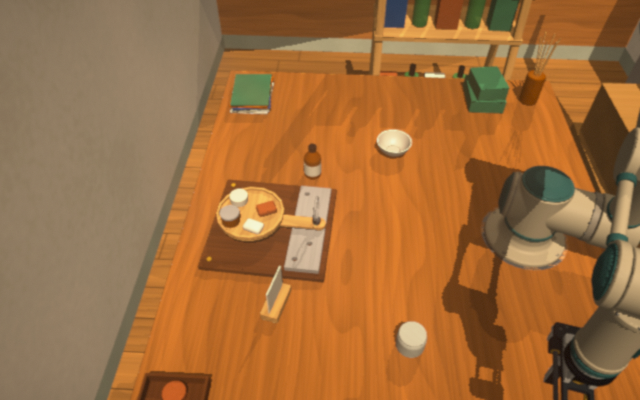

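```bash
cat > h.py <<'E'
from rig import *
import cv2, numpy as np
from scipy.optimize import least_squares
from scipy.spatial.transform import Rotation as Rot
def proj(p,X):
    X=np.atleast_2d(X); c=X@np.array(p["R"]).T+np.array(p["t"])
    K=np.array(p["mtx"]); return np.c_[K[0,0]*c[:,0]/c[:,2]+K[0,2],K[1,1]*c[:,1]/c[:,2]+K[1,2]]
def S(s,P):
    P=np.atleast_2d(P).astype(float); c,n=np.cos(s[2]),np.sin(s[2])
    return np.c_[s[0]+c*P[:,0]-n*P[:,1],s[1]+n*P[:,0]+c*P[:,1],P[:,2]]
E
python3 - <<'E'
from h import *
crn=np.array([[-220,160,18],[-220,-160,18],[110,-160,18],[110,160,18]])
ps=[];init=[750,18,0.04]
for n in ("top","side"):
    p=snapshot(n); ps.append(p)
    # edge-distance fit on the plinth outline and plate outline
    g=cv2.GaussianBlur(cv2.cvtColor(p["frame"],cv2.COLOR_BGR2GRAY).astype(np.float32),(0,0),1.0)
    gx=cv2.Sobel(g,-1,1,0);gy=cv2.Sobel(g,-1,0,1);p["m"]=np.hypot(gx,gy)
    m=[d for d in regions_of(p,"stand")]
    print(n,[(d["confidence"],d["mask"].sum()) for d in m])
def line(a,b,k=60): t=np.linspace(.05,.95,k)[:,None]; return a*(1-t)+b*t
pts=np.vstack([line(crn[i],crn[(i+1)%4]) for i in range(4)])
def score(s,pp):
    v=0
    for p in pp:
        u=proj(p,S(s,pts)).astype(np.float32)
        v+=np.minimum(cv2.remap(p["m"],u[:,0].reshape(-1,1),u[:,1].reshape(-1,1),1),120).mean()
    return v
from scipy.optimize import differential_evolution as DE
for pp in (ps,ps[:1],ps[1:]):
    r=DE(lambda s:-score(s,pp),[(700,790),(-30,60),(-.27,.27)],seed=1,popsize=30); print(r.x,r.fun)
    if pp is ps: s=r.x
np.save("s.npy",s)
print("ringtop",S(s,[[-180,0,135]]))
out=[]
for p in ps:
    f=p["frame"].copy(); f=cv2.resize(f,None,fx=3,fy=3,interpolation=2)
    for P in list(pts[::6])+[[-180,0,135],[-180,0,104],[-205,0,48],[0,0,62],[-180*np.cos(.349),180*np.sin(.349),32],[-180*np.cos(.698),-180*np.sin(.698),32]]:
        u=proj(p,S(s,[P]))[0]; cv2.circle(f,tuple(((u+.5)*3).astype(int)),2,(0,255,0),-1)
    c=((proj(p,S(s,[[-50,0,30]]))[0])*3).astype(int)
    out.append(f[max(c[1]-250,0):c[1]+250,c[0]-200:c[0]+200][:480])
h=min(o.shape[0] for o in out)
cv2.imwrite("pics/fit.png",np.hstack([o[:h] for o in out]))
E
```

```text
top [(0.83, np.int64(10523))]
side [(0.55, np.int64(10865))]
[ 7.51381341e+02  9.98757170e+00 -7.37778869e-02] -180.623779296875
[ 7.48654838e+02  8.32989735e+00 -4.72002681e-02] -108.6956558227539
[ 7.52064206e+02  2.18872235e+01 -6.70000796e-02] -87.75902557373047
ringtop [[571.87100502  23.25554704 135.        ]]
```

View pics/fit.png

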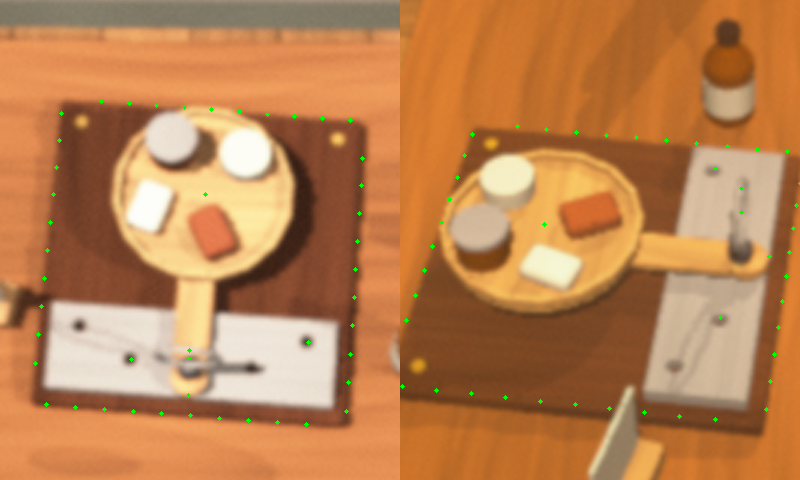

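```bash
cat >> h.py <<'E'
def tool(yaw,slope):
    a=np.array([np.cos(slope)*np.cos(yaw),np.cos(slope)*np.sin(yaw),-np.sin(slope)])
    y=np.array([-np.sin(yaw),np.cos(yaw),0]); return np.c_[np.cross(y,a),y,a]
def cur():
    s=sense(); q=s["ee_rot"]; return np.array(s["position"]),Rot.from_quat(np.r_[q[1:],q[0]]).as_matrix()
def row(P,R,Pt,Rt):
    rv=Rot.from_matrix(R.T@Rt).as_rotvec(degrees=True); return np.round(np.r_[rv,R.T@(Pt-P)],1).tolist()
def tgt(ring,yaw,sl,beyond,up=0):   # axis through point ring(+up), tip 'beyond' mm past it
    R=tool(yaw,sl); return np.array(ring)+[0,0,up]-R[:,2]*(199-beyond),R
E
python3 - <<'E'
from h import *
s=np.load("s.npy"); c=S(s,[[-180,0,104]])[0]; P,R=cur(); print(R)
y=s[2]
print("hi",row(P,R,np.array([400,30,405.]),tool(y,np.radians(75))))
for sl in (40,45):
    for b,u in ((-50,40),(-50,0),(30,0)):
        Pt,Rt=tgt(c,y,np.radians(sl),b,u); print(sl,b,u,Pt,row(P,R,Pt,Rt))
E
```

```text
[[-9.73714396e-01  2.27772413e-01  5.23666642e-05]
 [ 2.27772416e-01  9.73714394e-01  7.19694325e-05]
 [-3.45975234e-05  8.20053541e-05 -9.99999996e-01]]
hi [-1.2, -15.0, -8.9, -382.6, -454.7, -0.3]
40 -50 40 [381.64483279  37.31555169 304.05411481] [-3.9, -49.9, -8.4, -363.1, -451.8, 100.6]
40 -50 0 [381.64483279  37.31555169 264.05411481] [-3.9, -49.9, -8.4, -363.1, -451.8, 140.6]
40 30 0 [442.76167527  32.79828112 212.63110604] [-3.9, -49.9, -8.4, -423.6, -442.3, 192.0]
45 -50 40 [396.28038811  36.23380793 320.06958852] [-3.5, -44.9, -8.5, -377.6, -449.5, 84.6]
45 -50 0 [396.28038811  36.23380793 280.06958852] [-3.5, -44.9, -8.5, -377.6, -449.5, 124.6]
45 30 0 [452.69504415  32.06408556 223.50104602] [-3.5, -44.9, -8.5, -433.5, -440.7, 181.2]
```

jog_arm(steps=[[-1,-15,-9,-380,-455,0,255],[-1,-15,-9,-380,-455,0,255],[-1,-15,-9,-380,-455,0,255],[-1,-15,-9,-380,-455,0,255],[-1,-15,-9,-380,-455,0,255],[-1,-15,-9,-380,-455,0,255],[-1,-15,-9,-380,-455,0,255],[-1,-15,-9,-380,-455,0,255],[-1,-15,-9,-380,-455,0,255],[-1,-15,-9,-380,-455,0,255],[-3.5,-45,-8.5,-377,-450,85,255],[-3.5,-45,-8.5,-377,-450,85,255]])

```text
time_s: 2.8
position: [397.4, 34.5, 326.8]
ee_rot: [0.267, 0.036, 0.963, -0.011]
ft_force: [0.4, 0.3, -1.0]
finger_gap: 0.007
gripper_force: 0.0
```

```bash
python3 - <<'E'
from h import *
P,R=cur();s=sense();print(s["q"],P,R[:,2],s["ft_force"],s["finger_gap"],s["time_s"])
st=np.load("s.npy"); c=S(st,[[-180,0,104]])[0]
Pt,Rt=tgt(c,st[2],np.radians(45),-50,40);print(row(P,R,Pt,Rt))
E
```

```text
[-0.09202933 -0.048229    2.18024141  0.0170749   0.46781918 -1.60175398] [397.41941736  34.49496107 326.76222021] [ 0.51420602 -0.03972397 -0.85674628] [ 0.39364371  0.34331249 -1.02571994] 0.006518543797623167 2.8
[-0.1, -14.0, 0.0, 4.5, 1.7, 5.1]
```

jog_arm(steps=[[0,-14,0,4.5,2,5,255],[0,-14,0,4.5,2,5,255],[0,-14,0,4.5,2,5,255]])

```text
time_s: 3.18
position: [395.5, 37.4, 320.5]
ee_rot: [0.38, 0.033, 0.924, -0.014]
ft_force: [-0.0, 0.3, -0.5]
finger_gap: 0.003
gripper_force: 0.0
```

```bash
python3 - <<'E'
from h import *
P,R=cur();s=sense();print(s["q"],P,R[:,2],s["ft_force"],s["time_s"])
st=np.load("s.npy"); c=S(st,[[-180,0,104]])[0]
Pt,Rt=tgt(c,st[2],np.radians(45),-50,40);print(row(P,R,Pt,Rt))
p=snapshot("wrist"); cv2.imwrite("pics/w1.png",p["frame"]); print(p["mtx"],-np.array(p["R"]).T@p["t"])
def fish(p,X):
    c=np.array(p["R"])@X+p["t"]; th=np.arctan2(np.hypot(c[0],c[1]),c[2]); ph=np.arctan2(c[1],c[0]); K=np.array(p["mtx"])
    return K[0,0]*th*np.cos(ph)+K[0,2],K[1,1]*th*np.sin(ph)+K[1,2]
for n,X in (("rc",c),("rt",c+[0,0,31]),("hole+",S(st,[[-169.1,61.6,32]])[0]),("hole-",S(st,[[-169.1,-61.6,32]])[0]),("tip",P+R[:,2]*199)): print(n,fish(p,X))
for o in ("ring_top","ring_centre"): print(o,[(d["xyz"],d["confidence"]) for d in search_frame(p,o)[:2]])
p=snapshot("side"); u=proj(p,[c])[0].astype(int); cv2.imwrite("pics/s1.png",cv2.resize(p["frame"][u[1]-75:u[1]+75,u[0]-100:u[0]+100],None,fx=4,fy=4,interpolation=2)); print(u,proj(p,[c+[0,0,31],P+R[:,2]*199]))
E
```

```text
[-0.08516806 -0.05692986  2.29865492  0.06606959  0.11970236 -1.64622755] [395.53292724  37.39640653 320.54899631] [ 0.70167939 -0.05199283 -0.71059326] [-0.02441725  0.334268   -0.48933002] 3.175
[-0.0, -0.3, 0.1, -0.3, -1.1, 0.9]
[[309.70691629   0.         316.73335682]
 [  0.         309.70691629 204.02943579]
 [  0.           0.           1.        ]] [354.64258986  39.89342225 251.0471286 ]
rc (np.float64(315.80036489066447), np.float64(180.94224694701964))
rt (np.float64(315.72410691101817), np.float64(213.2393034460455))
hole+ (np.float64(376.0720625525488), np.float64(129.28361664420717))
hole- (np.float64(255.9055324835826), np.float64(129.19063025400007))
tip (np.float64(317.21471152264274), np.float64(247.6931756055089))
ring_top [([569.8, 23.8, 104.5], 0.93)]
ring_centre [([570.6, 20.7, 106.6], 0.92), ([681.5, 23.9, 63.9], 0.28)]
[316 207] [[316.30459788 199.33838575]
 [330.67666681 189.16714487]]
```

View pics/w1.png

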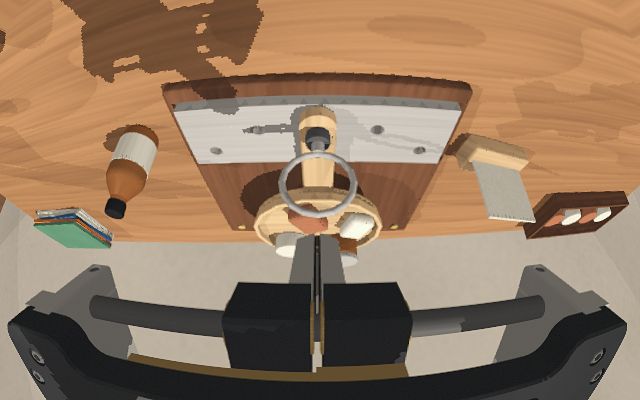

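View pics/s1.png

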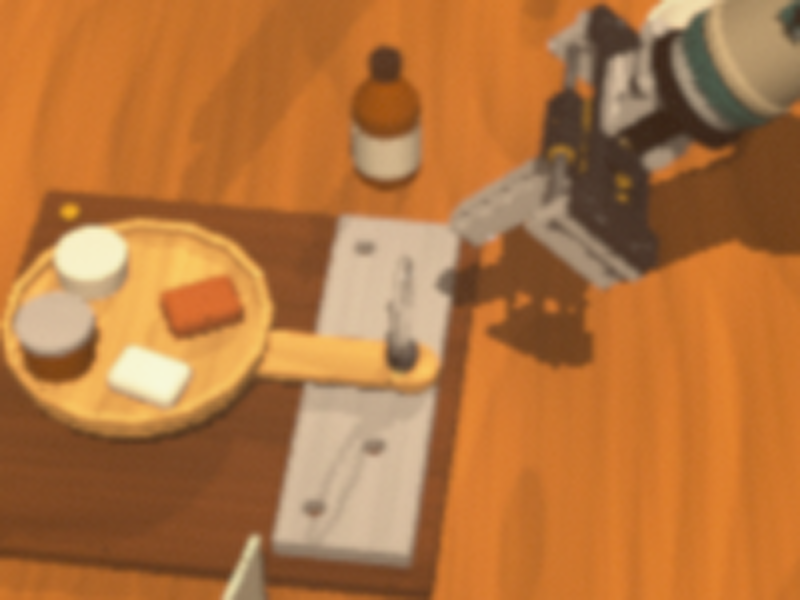

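```bash
python3 - <<'E'
from h import *
P,R=cur()
st=np.load("s.npy"); c=S(st,[[-180,1,104]])[0]
for b in (-45,-20,30):
  Pt,Rt=tgt(c,st[2],np.radians(51),b,0);print(b,Pt,row(P,R,Pt,Rt))
E
```

```text
-45 [418.80826229  35.57145454 293.6236146 ] [-0.0, 5.8, 0.1, 4.0, -0.1, 35.4]
-20 [434.49847271  34.41175906 274.19496556] [-0.0, 5.8, 0.1, 6.5, -0.1, 60.3]
30 [465.87889355  32.09236811 235.33766749] [-0.0, 5.8, 0.1, 11.6, -0.0, 110.0]
```

jog_arm(steps=[[0,5.8,0,4,0,35,255],[0,5.8,0,4,0,35,255],[0,5.8,0,6.5,0,60,255],[0,5.8,0,6.5,0,60,255]])

```text
time_s: 3.88
position: [434.1, 34.4, 274.9]
ee_rot: [0.333, 0.034, 0.942, -0.013]
ft_force: [-0.0, 0.4, 0.4]
finger_gap: 0.007
gripper_force: 0.0
```

```bash
cat >> h.py <<'E'
def fish(p,X):
    c=np.array(p["R"])@X+p["t"]; th=np.arctan2(np.hypot(c[0],c[1]),c[2]); ph=np.arctan2(c[1],c[0]); K=np.array(p["mtx"])
    return K[0,0]*th*np.cos(ph)+K[0,2],K[1,1]*th*np.sin(ph)+K[1,2]
E
python3 - <<'E'
from h import *
P,R=cur();s=sense();print(s["q"],P,R[:,2],s["ft_force"],s["time_s"])
st=np.load("s.npy"); c=S(st,[[-180,1,104]])[0]
Pt,Rt=tgt(c,st[2],np.radians(51),30,0);print(row(P,R,Pt,Rt))
p=snapshot("wrist"); f=cv2.resize(p["frame"][80:320,160:480],None,fx=2.5,fy=2.5,interpolation=2)
for X in (c,c+[0,0,31],c-[0,0,31]):
    u=fish(p,X); print(u,((u[0]-160)*2.5,(u[1]-80)*2.5)); cv2.circle(f,(int((u[0]-159.5)*2.5),int((u[1]-79.5)*2.5)),2,(0,255,0),-1)
cv2.imwrite("pics/w2.png",f)
E
```

```text
[-0.08341576  0.08680472  2.26918821  0.05334048  0.10725238 -1.63312105] [434.05271375  34.44575786 274.90937218] [ 0.62590799 -0.04660489 -0.77850316] [-0.03763363  0.37040773  0.43571946] 3.875
[-0.0, -0.1, 0.1, -0.0, 0.0, 50.8]
(np.float64(317.210357217666), np.float64(236.0459567844553)) (np.float64(393.025893044165), np.float64(390.11489196113826))
(np.float64(317.22279014924493), np.float64(277.75969105569317)) (np.float64(393.0569753731123), np.float64(494.3992276392329))
(np.float64(317.19500141230367), np.float64(199.8558244924774)) (np.float64(392.98750353075917), np.float64(299.6395612311935))
```

View pics/w2.png

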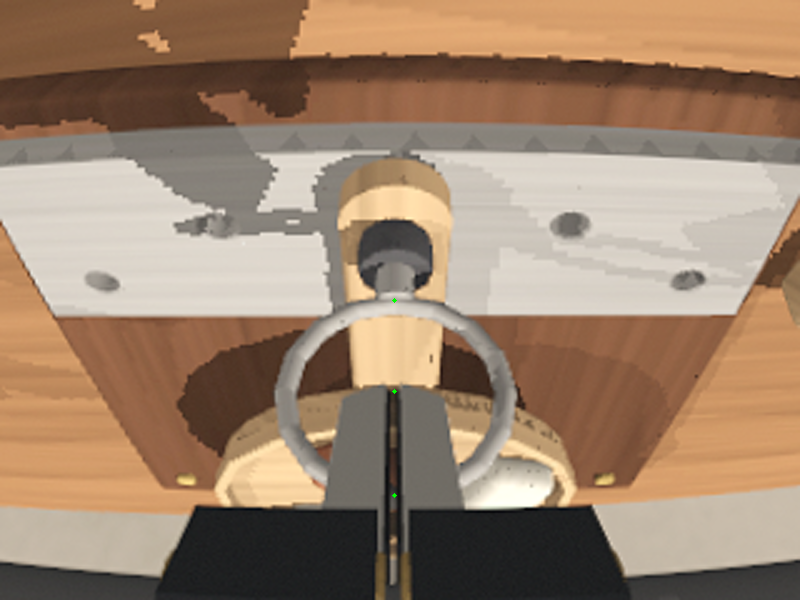

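```bash
python3 - <<'E'
from h import *
P,R=cur()
st=np.load("s.npy"); c=S(st,[[-180,1,105]])[0]
for sl,b in ((55,-20),(55,10),(57,10)):
  Pt,Rt=tgt(c,st[2],np.radians(sl),b,0);print(b,Pt,row(P,R,Pt,Rt))
E
```

```text
-20 [446.67318891  33.51190094 284.3942977 ] [-0.0, 4.0, 0.1, -15.6, -0.1, 1.1]
10 [463.83367207  32.24353461 259.81973637] [-0.0, 4.0, 0.1, -13.5, -0.0, 31.0]
10 [469.28796285  31.84039684 263.50873734] [-0.0, 6.0, 0.1, -20.1, -0.1, 31.6]
```

jog_arm(steps=[[0,4,0,-15.5,0,1,255],[0,4,0,-15.5,0,1,255],[0,4,0,-14.5,0,16,255],[0,4,0,-13.5,0,31,255],[0,4,0,-13.5,0,31,255]])

```text
time_s: 4.55
position: [463.8, 32.2, 257.6]
ee_rot: [0.298, 0.034, 0.954, -0.012]
ft_force: [-0.6, -1.1, -0.5]
finger_gap: 0.007
gripper_force: 0.0
```

```bash
python3 - <<'E'
from h import *
P,R=cur();s=sense();print(s["q"],P,R[:,2],s["ft_force"],s["time_s"])
st=np.load("s.npy"); c=S(st,[[-180,1,105]])[0]
Pt,Rt=tgt(c,st[2],np.radians(55),10,0);print(row(P,R,Pt,Rt))
for u in (8,14,22): print(u,row(P,R,Pt+[0,0,u],Rt))
p=snapshot("wrist"); a=p["frame"][120:360,160:480]; p2=snapshot("side"); u=proj(p2,[c])[0].astype(int)
b=p2["frame"][u[1]-48:u[1]+48,u[0]-64:u[0]+64]
cv2.imwrite("pics/w3.png",np.hstack([cv2.resize(a,(400,300)),cv2.resize(b,(400,300),interpolation=2)]))
E
```

```text
[-0.08225305  0.1596443   2.20947086  0.02597226  0.16670205 -1.60508855] [463.79037586  32.2274096  257.63667449] [ 0.56786863 -0.04249081 -0.82202175] [-0.56141952 -1.09124999 -0.49077574] 4.55
[-0.0, -0.3, 0.1, -1.3, 0.0, -1.8]
8 [-0.0, -0.3, 0.1, -5.8, 0.0, -8.3]
14 [-0.0, -0.3, 0.1, -9.3, -0.0, -13.3]
22 [-0.0, -0.3, 0.1, -13.8, -0.0, -19.9]
```

View pics/w3.png

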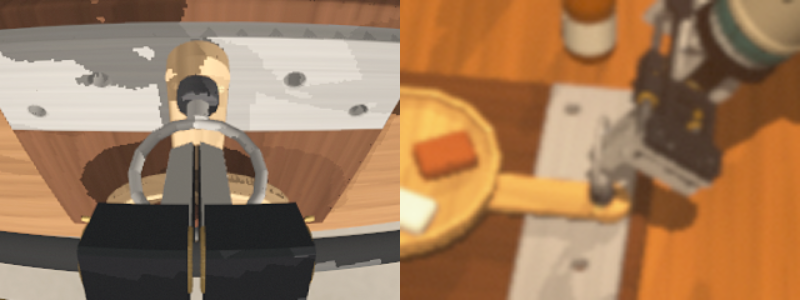

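jog_arm(steps=[[0,0,0,-3.5,0,-1,255],[0,0,0,-5.5,0,-6,255],[0,0,0,-7,0,-9.5,255],[0,0,0,-8,0,-11.5,255],[0,0,0,-8,0,-11.5,255]])

```text
time_s: 5.28
position: [463.0, 32.4, 273.0]
ee_rot: [0.299, 0.034, 0.954, -0.011]
ft_force: [-1.8, 0.8, -4.1]
finger_gap: 0.003
gripper_force: 2.1
```

jog_arm(steps=[[0,0,0,-1.7,0,-2.5,255],[0,0,0,-3.4,0,-5,255],[0,0,0,-3.4,0,-5,255]])

```text
time_s: 5.65
position: [463.2, 32.4, 279.2]
ee_rot: [0.299, 0.034, 0.954, -0.012]
ft_force: [-4.3, 1.5, -4.2]
finger_gap: 0.004
gripper_force: 3.1
```

```bash
python3 - <<'E'
from h import *
P,R=cur();s=sense();print(s["q"],P,R[:,2],s["ft_force"],s["torque"],s["time_s"])
st=np.load("s.npy"); c=S(st,[[-180,0,104]])[0]
p=snapshot("wrist"); a=p["frame"][120:360,160:480]; p2=snapshot("side"); u=proj(p2,[c])[0].astype(int)
for l in (0,10,15,20): print(l,[fish(p,c+[0,0,l-31])], "bushtop",fish(p,c+[0,0,-42]))
b=p2["frame"][u[1]-48:u[1]+48,u[0]-64:u[0]+64]
cv2.imwrite("pics/w4.png",np.hstack([cv2.resize(a,(400,300)),cv2.resize(b,(400,300),interpolation=2)]))
E
```

```text
[-0.08202442  0.12141529  2.17893723  0.01844938  0.23425243 -1.59744181] [463.16385001  32.37917046 279.17144955] [ 0.56885519 -0.04246835 -0.8213405 ] [-4.32312699  1.52137383 -4.19118227] [0.1455471  1.34265115 0.10640992] 5.65
0 [(np.float64(315.71411031788506), np.float64(192.01234001545708))] bushtop (np.float64(315.7559228230599), np.float64(180.70797703198298))
10 [(np.float64(315.6744629564767), np.float64(202.97523823959298))] bushtop (np.float64(315.7559228230599), np.float64(180.70797703198298))
15 [(np.float64(315.6540661891543), np.float64(208.71301041760876))] bushtop (np.float64(315.7559228230599), np.float64(180.70797703198298))
20 [(np.float64(315.6332972701356), np.float64(214.62706770560945))] bushtop (np.float64(315.7559228230599), np.float64(180.70797703198298))
```

View pics/w4.png

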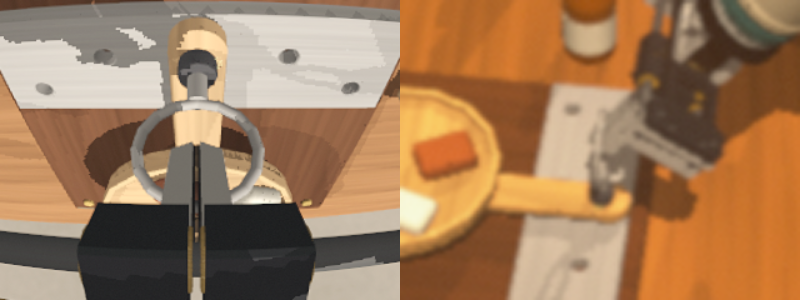

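jog_arm(steps=[[0,0,0,-1.5,0,-2,255],[0,0,0,-2.9,0,-4.1,255],[0,0,0,-2.9,0,-4.1,255]])

```text
time_s: 6.12
position: [463.2, 32.4, 284.2]
ee_rot: [0.299, 0.034, 0.954, -0.012]
ft_force: [-5.3, 0.5, -5.2]
finger_gap: 0.009
gripper_force: 3.6
```

```bash
python3 - <<'E'
from h import *
P,R=cur();print(P,sense()["ft_force"])
st=np.load("s.npy"); O=np.array([st[0],st[1],0])
for d in range(2,23,2):
    Q=Rot.from_euler("z",-d,degrees=True).as_matrix(); print(d,row(P,R,O+Q@(P-O),Q@R))
E
```

```text
[463.24689308  32.35813803 284.18147312] [-5.26990764  0.54439614 -5.16945561]
2 [1.1, 0.0, 1.6, -0.2, 10.1, 0.1]
4 [2.3, 0.0, 3.3, -0.7, 20.2, 0.4]
6 [3.4, 0.0, 4.9, -1.5, 30.2, 1.0]
8 [4.6, 0.0, 6.6, -2.5, 40.2, 1.7]
10 [5.7, 0.0, 8.2, -3.9, 50.2, 2.6]
12 [6.8, 0.0, 9.9, -5.5, 60.1, 3.7]
14 [8.0, 0.0, 11.5, -7.4, 69.9, 5.0]
16 [9.1, 0.0, 13.1, -9.6, 79.6, 6.5]
18 [10.3, 0.0, 14.8, -12.1, 89.2, 8.2]
20 [11.4, 0.0, 16.4, -14.8, 98.8, 10.1]
22 [12.5, 0.0, 18.1, -17.8, 108.2, 12.2]
```

jog_arm(steps=[[1.1,0,1.6,-0.2,10.1,0.1,255],[2.3,0,3.3,-0.7,20.2,0.4,255],[3.4,0,4.9,-1.5,30.2,1,255],[4.6,0,6.6,-2.5,40.2,1.7,255],[5.7,0,8.2,-3.9,50.2,2.6,255],[6.8,0,9.9,-5.5,60.1,3.7,255],[8,0,11.5,-7.4,69.9,5,255],[9.1,0,13.1,-9.6,79.6,6.5,255],[10.3,0,14.8,-12.1,89.2,8.2,255],[11.4,0,16.4,-14.8,98.8,10.1,255],[11.4,0,16.4,-14.8,98.8,10.1,255],[11.4,0,16.4,-14.8,98.8,10.1,255]])

```text
time_s: 7.62
position: [488.2, 130.9, 283.7]
ee_rot: [0.292, 0.2, 0.933, -0.061]
ft_force: [-7.9, 3.8, -5.3]
finger_gap: 0.003
gripper_force: 5.1
```

```bash
python3 - <<'E'
from h import *
P,R=cur();print(P,R[:,2],sense()["ft_force"],sense()["q"])
st=np.load("s.npy"); O=np.array([st[0],st[1],0])
p=snapshot("wrist"); f=p["frame"]
# predicted image points for arm angles: bush top, free end centre
for a in (15,18,20,22):
    t=np.radians(a); d=np.array([-np.cos(t),np.sin(t)])
    print(a,"bush",np.round(fish(p,S(st,[[180*d[0],180*d[1],62]])[0]),1),"end",np.round(fish(p,S(st,[[205*d[0],205*d[1],48]])[0]),1),"ringbot+15",np.round(fish(p,S(st,[[180*d[0],180*d[1],88]])[0]),1))
    print(np.round(fish(p,S(st,[[-180*np.cos(.698),180*np.sin(.698),32]])[0]),1), np.round(fish(p,S(st,[[-180,0,32]])[0]),1))
cv2.imwrite("pics/w5.png",cv2.resize(f[80:320,160:480],None,fx=2.5,fy=2.5,interpolation=2))
E
```

```text
[488.24818448 130.87126671 283.68292903] [ 0.52161966 -0.23017743 -0.82154202] [-7.89392384  3.81751285 -5.28800082] [ 0.25928817  0.20986064  2.04171629 -0.78260687  0.5295986  -0.27326715]
15 bush [291.1 177.6] end [287.2 139.3] ringbot+15 [289.2 204.8]
[385.8 160.9] [239.7 161.4]
18 bush [303.8 177. ] end [302.1 138.4] ringbot+15 [302.9 204.2]
[385.8 160.9] [239.7 161.4]
20 bush [312.3 176.8] end [312.2 138.2] ringbot+15 [312.2 204.1]
[385.8 160.9] [239.7 161.4]
22 bush [320.9 176.9] end [322.2 138.4] ringbot+15 [321.4 204.1]
[385.8 160.9] [239.7 161.4]
```

View pics/w5.png

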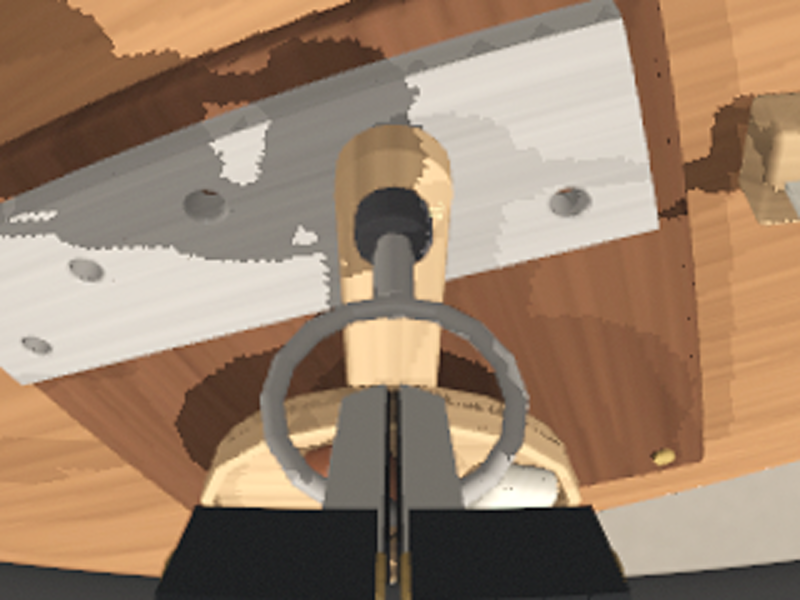

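jog_arm(steps=[[-0.3,0,-0.4,0,-2.5,0,255],[-0.3,0,-0.4,0,-2.5,0,255],[-0.3,0,-0.4,1.7,-2.5,2.5,255],[-0.3,0,-0.4,3.4,-2.5,5,255],[-0.3,0,-0.4,5.1,-2.5,7.5,255],[-0.3,0,-0.4,6.8,-2.5,10,255],[-0.3,0,-0.4,8.6,-2.5,12.5,255],[-0.3,0,-0.4,10.3,-2.5,15,255],[-0.3,0,-0.4,12,-2.5,17.5,255],[-0.3,0,-0.4,13.7,-2.5,20,255],[-0.3,0,-0.4,14.8,-2.5,21.5,255],[-0.3,0,-0.4,14.8,-2.5,21.5,255]])

```text
time_s: 9.18
position: [488.8, 127.3, 258.9]
ee_rot: [0.294, 0.195, 0.934, -0.061]
ft_force: [-0.6, -0.8, 0.5]
finger_gap: 0.004
gripper_force: 0.0
```

```bash
python3 - <<'E'
from h import *
P,R=cur();print(P,R[:,2],sense()["ft_force"],sense()["q"])
st=np.load("s.npy")
p=snapshot("wrist"); f=p["frame"]
t=np.radians(20); d=np.array([-np.cos(t),np.sin(t)])*180
for l in (0,10): print(l,"bush",np.round(fish(p,S(st,[[d[0],d[1],62]])[0]),1),"ringbot",np.round(fish(p,S(st,[[d[0],d[1],73+l]])[0]),1))
cv2.imwrite("pics/w6.png",cv2.resize(f[80:320,160:480],None,fx=2.5,fy=2.5,interpolation=2))
E
```

```text
[488.7616329  127.33448481 258.91012186] [ 0.52582606 -0.22902837 -0.81917822] [-0.56416486 -0.82163704  0.45666651] [ 0.25079775  0.24514447  2.07924702 -0.88604948  0.47226708 -0.17288277]
0 bush [316.  199.6] ringbot [316.  212.4]
10 bush [316.  199.6] ringbot [316.  224.9]
```

View pics/w6.png

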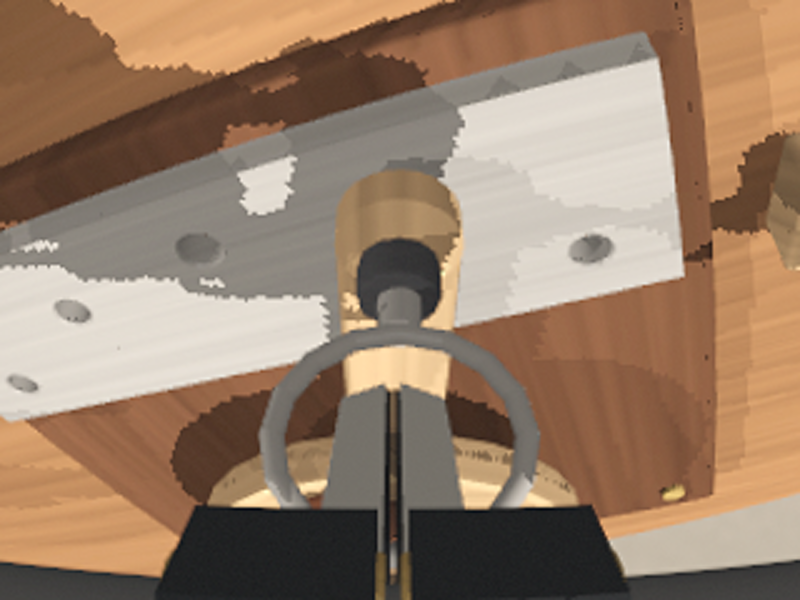

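jog_arm(steps=[[0,0,0,0,0,-10,255],[0,0,0,0,0,-20,255],[0,0,0,0,0,-35,255],[0,0,0,0,0,-55,255],[0,0,0,0,0,-80,255],[0,0,0,0,0,-110,255],[0,0,0,0,0,-110,255],[0,0,0,0,0,-110,255]])

```text
time_s: 10.22
position: [430.1, 152.5, 348.6]
ee_rot: [0.294, 0.195, 0.934, -0.062]
ft_force: [-0.1, -0.6, -0.7]
finger_gap: 0.006
gripper_force: 0.0
```

```bash
python3 - <<'E'
from h import *
P,R=cur();print(P,sense()["ft_force"])
st=np.load("s.npy")
p=snapshot("wrist"); f=cv2.resize(p["frame"][60:260,190:450],(780,600),interpolation=2)
def dot(X,col):
    u=np.array(fish(p,X)); v=((u+.5-[190,60])*3).astype(int); cv2.circle(f,tuple(v.tolist()),3,col,-1)
for l,col in ((0,(0,255,0)),(10,(0,0,255))):
    for a in (20,):
        t=np.radians(a); d=np.array([-np.cos(t),np.sin(t)])*180
        for z in (73,135): dot(S(st,[[d[0],d[1],z+l]])[0],col)
for a in (-40,-20,0,40):
    t=np.radians(a); dot(S(st,[[-180*np.cos(t),180*np.sin(t),32]])[0],(255,0,0))
cv2.imwrite("pics/w7.png",f)
E
```

```text
[430.13007081 152.45355368 348.60556511] [-0.07701738 -0.5971201  -0.65335968]
```

View pics/w7.png

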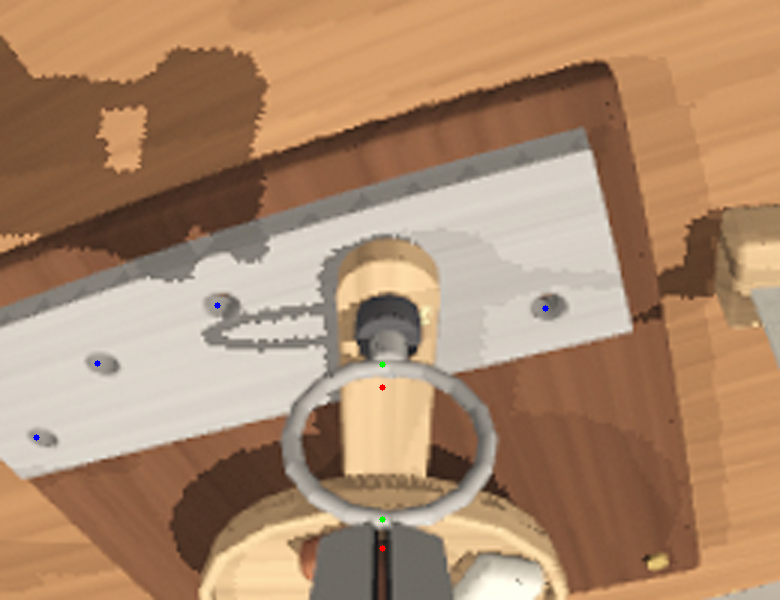

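The green home prediction falls on the ring wire at (383,365) and (382,520), so the pin is home. The arm sits at about 20° towards the card stand, and the finger is clear of the ring.

```bash
python3 -c "
from rig import *
print(sign_off())"
```

```text
the job is handed in; nothing more can be done
None
```

I lifted the pin by its ring, swung the arm one hole to the left (the card stand's side), let the pin drop home and drew the finger clear. The last wrist picture showed the pin home, and the job is handed in with no verdict returned.

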